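# Lay the carton down in the storage box and shut the lid

## Robot

A 7-joint arm with a two-finger parallel gripper is mounted at the origin on the work surface. World frame = base frame: x ahead of the robot, y to its left, z up, the work surface at z = 0. Lengths are in m, angles in rad, forces in N, time in s.
With the tool pointing down it reaches from about 0.4 to 0.85 m from the base axis. Payload 6.9 kg.
Tool frame: the origin (TCP) lies midway between the tips of the shut fingers; the grasp point (between the pads) lies behind it (ctrl.pinch_z is the z of the grasp point in the tool frame, in m); z points along the fingers, y is the line along which they close (so a half turn about z gives the same grasp; the last joint's range is limited). The gripper opens to 85 mm and grips with 20 to 120 N. Pads are 22 mm wide; open, the fingers measure 114 mm over their backs; the gripper's body (76 mm by 85 mm) begins 54 mm behind the grasp point. The pads swing forward as they close: fully open they stand 13 mm farther back than shut.
Start: joints at [-1.04, 0.507, -0.238, 1.5, 0.126, 1.149, -0.155], TCP at [0.258, 0.569, 0.231] pointing down, gripper open.
Joint ranges: [-3.08, 3.08], [-0.24, 2.05], [-1.43, 1.35], [0, 2.5], [-1.52, 4.66], [0.17, 1.96], [-2.89, 2.89]. Speed limits (rad/s): [2.39, 2.39, 3.14, 3.14, 3.14, 3.14, 3.14].

## Interface

Orientations are given as a unit quaternion [w, x, y, z].
In Python, from station import ctrl, get_state, vision, ticket, models gives the robot as it stands. Calls block until the motion is done:
- ctrl.movep(position, orientation): joint-space move of the TCP to a pose.
- ctrl.movel(position, frame=None, max_speed=0.15): straight line of the TCP; frame=None keeps the orientation; max_speed is the mean speed in m/s.
- ctrl.set_joints(angles): joint-space move.
- ctrl.ungrasp() and ctrl.close_gripper(force=None): open the fingers fully, or close them until they stop; force is the grip in N (None keeps the last).
- ctrl.pause(seconds).
- ctrl.ik(position, orientation): joint angles nearest the present ones, or None.
- get_state(): the state.
- vision.grab_frame(name): name is "scene" or "top"; returns (picture, depth): 480x640x3 uint8, blue, green, red; 480x640 float32, m along the optical axis (not along the pixel's ray), 0 where there is no reading.
- vision.camera_info(name): a dict with "mtx" (3x3 intrinsics, pixels), "R" (3x3) and "t" (3): a world point X has camera coordinates R X + t. Camera axes: x right, y down, z forward; pixel columns grow to the right and rows downward; lengths in m; the calibration is good to about 2 mm. A picture is of the moment at which its call begins. camera_info takes no time and is no camera call.
A pose or a line that the arm cannot do raises ctrl.Unreachable and nothing moves.
- ticket.close_job(): hands the job in; it is judged then, once.
Trained networks look in the newest picture that a camera, given by its name, has taken for a name from the list of things; names that differ only in an ending like _2 or _b are one class to them, and where a whole thing is asked for, a point or a joint stands for the part that bears it (a point fixed in the world has none). Each returns a list of dicts, best first, with "p" (0 to 1); they miss things now and then, are a little off and sometimes report something else, mostly with a low value. They report only what shows in the picture. A call takes as long as a camera call.
- models.recognise(camera, target): "point" ([column, row] in pixels, amid what is visible of it).
- models.masks_of(camera, target): "mask" (480x640 bool, what is visible of it) and "point" ([column, row] in pixels, amid what is visible of it).
The state is a dict: "time": time; "qpos": joint angles; "qd": joint speeds; "tau": joint torques, N m; "tcp_pos": TCP position; "eef_rot": TCP orientation; "contact_force": force on the tool from outside, world axes, zero at the start; "wrist_torque": the same for the moment, N m; "width": finger opening in m; "gripper_force": force on a finger pad.
Only numpy, scipy, OpenCV 4.12 (cv2) and the standard library are available. Lean on these libraries where they do the work, as an engineer would, in place of code of your own. Each camera call takes 0.05 s, during which the arm holds its last target. There are 200 camera calls.

## Task

Push over the tall carton that stands on end in the open storage box, so that it lies flat on the box's floor along the box's length, beside the jar, then push the lid over until it is fully shut. Do not pick the carton up, and leave the jar standing and the things on the bench where they are.

Things in the scene. Friction and masses are not known exactly. Their poses are not given: they have to be found in the camera images.
- box: Fixed grey plastic storage box, open-topped, 200 (x) by 300 (y) by 80 mm high outside, walls and floor 5 mm thick. Origin: centre of its underside, on the bench top; its x axis points to the hinged side (roughly away from the robot), y along its length, z up. Its yaw varies by up to 0.3 rad. It does not move.
- carton: Tall cardboard carton, 60 (x) by 50 (y) by 160 mm (z), 0.17 to 0.35 kg. Stands on end on the box's floor near one end of the box (which end varies), 20 to 32 mm off the end wall, its 50 mm side along the box's y; room to lie only towards the other end. Origin: centre of its bottom, z up its height. Pushed near its top it tips (under 1.5 N), and past 17 degrees it falls by itself.
- jar: Small plastic jar with a black cap, 48 mm in diameter, 55 mm high, standing on the box's floor diagonally opposite the carton: each keeps to its own side of the box's long centre line. Origin: centre of its underside. It is to stay as it is.
- lid (a joint): Hinge of the lid in rad: 0 is shut, flat on the box's rim; grows as it opens, about 1.57 is upright, stop at 1.95. It starts open at 1.6 to 1.85, leaning slightly back away from the box. Stiff: it stays at any angle, and 0.5 to 2 N at its free edge moves it.
- lid_hinge (a point): Point on the hinge axis, at the middle of the lid's length, on the lid's inner face: on the top edge of the box's hinge side (box frame x 100 mm, y 0, z 80.5 mm). The hinge axis is along the box's y.
- lid_edge (a point): Middle of the lid's free edge, on its outer face (the side away from the box when open, the top when shut). The lid is a flat grey panel 206 mm from hinge to this edge, 300 mm wide and 8 mm thick, without a handle. Its x axis points from this edge to the hinge, z out of the outer face.
- tape_roll: Cardboard tape ring lying flat on the bench beside the box, 100 mm in diameter, 48 mm high; leave it alone. Origin: centre of its underside.
- can: Closed steel can, 66 mm in diameter, 100 mm high, standing on the bench beside the box; leave it alone. Origin: centre of its underside.

How it is judged:
By the outcome, as a careful person would: the job done as asked, in the order asked, and still so for the second after the job is handed in, with the robot touching nothing.
It also fails if it takes over 51 s, if anything falls off the work surface, if the arm or the gripper's body presses on something with over 40 N, if the wrist force passes 120 N, or if a joint passes its speed limit or range.

## Working session

There is one attempt and no reset: what is moved stays moved. The work goes in short steps, each a Python script; the robot and the scene stay as the last script left them, time stands still between calls to the robot, and variables do not carry over. Pictures are saved under pics/ and viewed, at most 10 in all, crops included, and the job is handed in when it is done.

```bash
ls; mkdir -p pics
cat > h.py <<'E'
import numpy as np, cv2
from station import ctrl, get_state, vision, ticket, models
def pts(cam, depth, mask=None):
    c=vision.camera_info(cam); K=np.array(c["mtx"]);R=np.array(c["R"]);t=np.array(c["t"])
    m=depth>0
    if mask is not None: m&=mask
    v,u=np.nonzero(m); z=depth[v,u]
    X=np.linalg.inv(K)@np.vstack([u*z,v*z,z])
    return (R.T@(X-t[:,None])).T,u,v
E
python3 - <<'E'
from h import *
out={}
for c in("scene","top"):
    im,d=vision.grab_frame(c); cv2.imwrite(f"pics/{c}0.png",im); np.save(f"{c}0.npy",d)
    i=vision.camera_info(c); R=np.array(i["R"]); print(c,"pos",-R.T@np.array(i["t"]),"fwd",R[2])
    for n in("box","carton","jar","lid","tape_roll","can"):
        r=models.masks_of(c,n)
        for k in r[:2]:
            P,_,_=pts(c,d,k["mask"]); print(n,round(k["p"],2),k["point"],k["mask"].sum())
            if len(P): print("   med",np.median(P,0).round(3),"p2",np.percentile(P,2,0).round(3),"p98",np.percentile(P,98,0).round(3))
        if r: np.save(f"m_{c}_{n}.npy",r[0]["mask"])
print(get_state()["time"],get_state()["tcp_pos"],get_state()["eef_rot"],ctrl.pinch_z)
E
```

```text
pics
scene pos [ 0.80123667 -0.58477298  1.14902189] fwd [-0.24925721  0.46806146 -0.84781443]
box 0.78 [326.6, 256.5] 10352
   med [ 0.503 -0.012  0.01 ] p2 [ 0.407 -0.185  0.   ] p98 [0.665 0.121 0.28 ]
box 0.3 [345.9, 128.0] 1012
   med [0.374 0.357 0.035] p2 [0.329 0.314 0.003] p98 [0.421 0.409 0.052]
carton 0.66 [319.5, 293.3] 1743
   med [ 0.556 -0.146  0.136] p2 [ 0.518 -0.158  0.013] p98 [ 0.581 -0.105  0.168]
carton 0.3 [345.3, 125.5] 995
   med [0.374 0.356 0.035] p2 [0.329 0.314 0.001] p98 [0.421 0.408 0.052]
jar 0.82 [331.8, 226.7] 423
   med [0.482 0.06  0.056] p2 [0.46  0.046 0.013] p98 [0.501 0.088 0.064]
lid 0.72 [374.7, 260.5] 1044
   med [ 0.653 -0.078  0.277] p2 [ 0.61  -0.189  0.083] p98 [0.672 0.095 0.282]
tape_roll 0.78 [346.1, 127.9] 1095
   med [0.373 0.358 0.034] p2 [ 0.328  0.314 -0.001] p98 [0.422 0.409 0.052]
can 0.89 [230.3, 402.6] 1230
   med [ 0.507 -0.407  0.097] p2 [ 0.471 -0.433  0.015] p98 [ 0.53  -0.375  0.102]
top pos [ 0.35070697 -0.00476254  1.25964825] fwd [ 0.13513311  0.02069653 -0.99061127]
carton 0.72 [401.1, 212.6] 1194
   med [ 0.538 -0.126  0.165] p2 [ 0.516 -0.153  0.02 ] p98 [ 0.576 -0.103  0.17 ]
jar 0.8 [304.1, 250.9] 406
   med [0.473 0.067 0.06 ] p2 [0.455 0.047 0.025] p98 [0.496 0.087 0.066]
lid 0.89 [354.1, 152.5] 8593
   med [ 0.639 -0.041  0.202] p2 [ 0.607 -0.181  0.09 ] p98 [0.666 0.102 0.282]
tape_roll 0.72 [149.3, 296.1] 1236
   med [0.371 0.365 0.047] p2 [0.325 0.314 0.005] p98 [0.418 0.408 0.054]
tape_roll 0.55 [348.9, 197.0] 21791
   med [ 0.59  -0.031  0.047] p2 [ 0.412 -0.18   0.002] p98 [0.663 0.114 0.28 ]
can 0.89 [528.6, 238.7] 1172
   med [ 0.492 -0.39   0.099] p2 [ 0.464 -0.427  0.019] p98 [ 0.523 -0.369  0.105]
0.7 [0.25760083 0.5694321  0.23127802] [-1.27717717e-05  2.10814472e-01  9.77526091e-01 -1.71646332e-05] -0.0187
```

Run:
```python
from h import *
d=np.load("top0.npy");ds=np.load("scene0.npy")
P,_,_=pts("top",d,np.load("m_top_lid.npy")); P=P[(P[:,2]>.1)&(P[:,2]<.27)]
for _ in range(3):
    c=P.mean(0); n=np.linalg.svd(P-c,full_matrices=False)[2][2]; r=abs((P-c)@n); P=P[r<max(.003,2*r.std())]
n*=-np.sign(n[0]); print("lid n",n,"c",c,"yaw",np.arctan2(-n[1],-n[0]),"angle",np.pi/2+np.arcsin(n[2]),len(P))
for cam,dd in(("top",d),("scene",ds)):
    P,_,_=pts(cam,dd,np.load(f"m_{cam}_carton.npy")); q=P[P[:,2]>.155]
    print(cam,"carton top z",np.median(q[:,2]),cv2.minAreaRect(q[:,:2].astype(np.float32)))
    P,_,_=pts(cam,dd,np.load(f"m_{cam}_jar.npy")); q=P[P[:,2]>.052]
    print(cam,"jar",np.median(q[:,2]),cv2.minEnclosingCircle(q[:,:2].astype(np.float32)))
    P,_,_=pts(cam,dd); q=P[(abs(P[:,2]-.08)<.008)&(P[:,0]>.38)&(P[:,0]<.72)&(abs(P[:,1]+.03)<.22)]
    print(cam,"rim",len(q),cv2.minAreaRect(q[:,:2].astype(np.float32)), np.median(q[:,2]))
    np.save(f"rim_{cam}.npy",q)
a=cv2.imread("pics/top0.png")[80:400,80:600]; cv2.imwrite("pics/a.png",cv2.resize(a,None,fx=1.5,fy=1.5))
```

```text
lid n [-0.969035    0.07078775  0.23655923] c [ 0.63628111 -0.03967671  0.19135886] yaw -0.07292020900859608 angle 1.8096193647676295 6958
top carton top z 0.16633485761687763 ((0.5479314923286438, -0.12963588535785675), (0.04976333677768707, 0.060672178864479065), 83.03604125976562)
top jar 0.061217172426191735 ((0.4774510860443115, 0.06876689940690994), 0.021631374955177307)
top rim 1556 ((0.5118407011032104, -0.029592767357826233), (0.3024422526359558, 0.20420417189598083), 85.91018676757812) 0.08105071375274497
scene carton top z 0.16440184093314086 ((0.5486049652099609, -0.12926985323429108), (0.05256856977939606, 0.0613185353577137), 81.5002670288086)
scene jar 0.05940623209114142 ((0.47939106822013855, 0.06963600218296051), 0.022525908425450325)
scene rim 1238 ((0.5125415921211243, -0.02854248881340027), (0.3040202260017395, 0.208428293466568), 86.22657012939453) 0.07858346545508145
```

View pics/a.png

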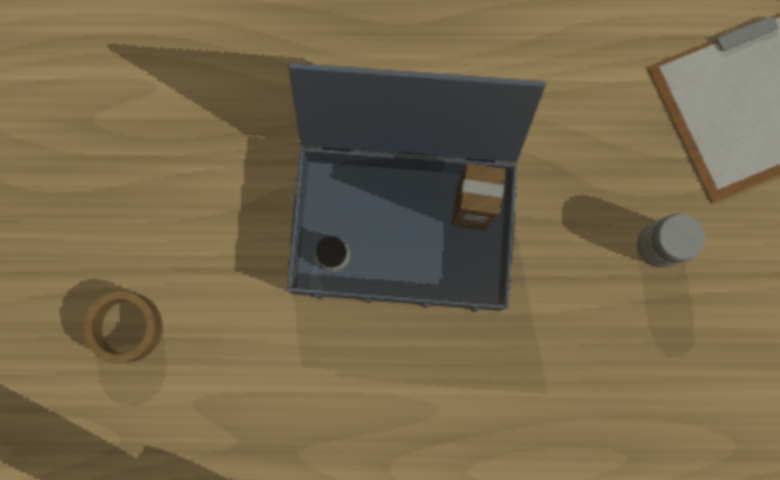

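The top view shows the carton at the right end near the hinge (crop 480,195), the jar at the left front (330,252), and the lid open. I'll approach behind the carton now.

```bash
cat >> h.py <<'E'
C=np.array([.5122,-.029]); YAW=-.072
def W(x,y,z):
    c,s=np.cos(YAW),np.sin(YAW); return [C[0]+c*x-s*y, C[1]+s*x+c*y, z]
ph=np.pi/2+YAW/2; Q=[0,np.cos(ph),np.sin(ph),0]
def st(s=""):
    g=get_state(); print(s,round(g["time"],2),np.round(g["tcp_pos"],3),"F",np.round(g["contact_force"],1))
E
python3 - <<'E'
from h import *
ctrl.close_gripper(); st()
ctrl.movel([.258,.45,.40],max_speed=.3)
print(np.round(ctrl.get_q() if hasattr(ctrl,"get_q") else get_state()["qpos"],2), ctrl.ik(W(.043,-.19,.3),Q))
ctrl.movep(W(.02,-.19,.35),Q); st()
ctrl.movel(W(.042,-.175,.143),max_speed=.2); st("down")
for y in(-.14,-.125,-.105,-.09,-.077):
    ctrl.movel(W(.043,y,.143),max_speed=.06); st(y)
im,d=vision.grab_frame("top"); cv2.imwrite("pics/b.png",im[130:330,180:480].repeat(2,0).repeat(2,1))
E
```

```text
1.47 [0.258 0.569 0.231] F [-0.1 -0.5 -1.4]
[-0.92  0.25 -0.24  1.45  0.06  1.45 -0.02] [ 0.00228336  0.43708041  0.54854912  1.4980519  -0.23306688  1.27198123
  2.07649794]
 4.86 [ 0.519 -0.219  0.35 ] F [ 0.3 -0.1  0.4]
down 6.05 [ 0.542 -0.207  0.144] F [-0.  -0.4  0. ]
-0.14 6.78 [ 0.545 -0.172  0.143] F [-0.5  0.1  0.2]
-0.125 7.18 [ 0.546 -0.156  0.143] F [ 0.1 -1.2 -1. ]
-0.105 7.67 [ 0.548 -0.136  0.143] F [-0.5 -0.2  0.1]
-0.09 8.07 [ 0.549 -0.121  0.143] F [-0.3 -0.1 -1. ]
-0.077 8.43 [ 0.55  -0.108  0.143] F [ 0.8 -0.5 -0.3]
```

View pics/b.png

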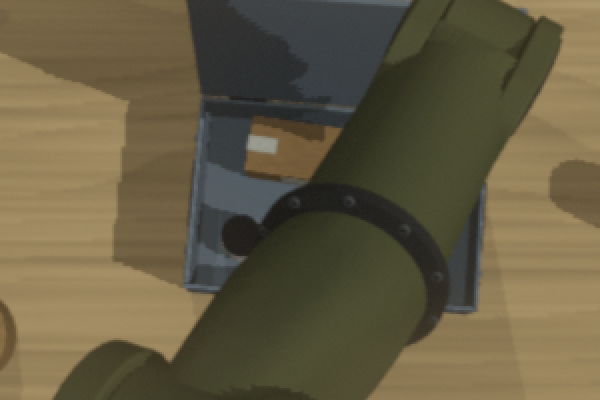

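The carton is down, with its far end at crop (250,145), and the jar is at (240,235). I'll retreat, verify, and move behind the lid.

Run:
```python
from h import *
ctrl.movel(W(.03,-.09,.40),max_speed=.25)
im,d=vision.grab_frame("scene"); cv2.imwrite("pics/c.png",im[130:380,180:480].repeat(2,0).repeat(2,1))
for n in("carton","jar"):
    r=models.masks_of("scene",n)
    if r:
        P,_,_=pts("scene",d,r[0]["mask"]); print(n,r[0]["p"]); q=P[P[:,2]>np.percentile(P[:,2],95)-.012]
        B=(q[:,:2]-C)@np.array([[np.cos(YAW),-np.sin(YAW)],[np.sin(YAW),np.cos(YAW)]])
        print(np.percentile(B,[2,50,98],0).round(3).tolist(),np.percentile(q[:,2],[5,50,95]).round(3))
for p in ((.2,0,.40),(.2,0,.24),(.1,0,.25),(0,0,.23),(-.08,0,.09)):
    print(p,ctrl.ik(W(*p),Q))
st()
```

```text
carton 0.84
[[0.021, -0.061], [0.053, 0.013], [0.085, 0.094]] [0.05  0.055 0.059]
jar 0.9
[[-0.06, 0.076], [-0.04, 0.093], [-0.021, 0.114]] [0.054 0.06  0.064]
(0.2, 0, 0.4) [-0.19201107  0.65982948  0.57939628  0.84900345 -0.34565689  1.7082468
  1.73461036]
(0.2, 0, 0.24) [-0.2361736   0.69508411  0.54859801  1.21889802 -0.35200843  1.31990639
  1.79241754]
(0.1, 0, 0.25) [-0.31429556  0.52082551  0.55832784  1.51050221 -0.2875737   1.19286604
  1.78973797]
(0, 0, 0.23) [-0.39753826  0.37826547  0.57930813  1.79981844 -0.23758892  1.03333186
  1.770839  ]
(-0.08, 0, 0.09) [-0.35932758  0.45793194  0.50541958  2.1791759  -0.39394541  0.59156886
  1.93243685]
 9.82 [ 0.535 -0.121  0.399] F [ 0.9 -0.  -0.7]
```

View pics/c.png

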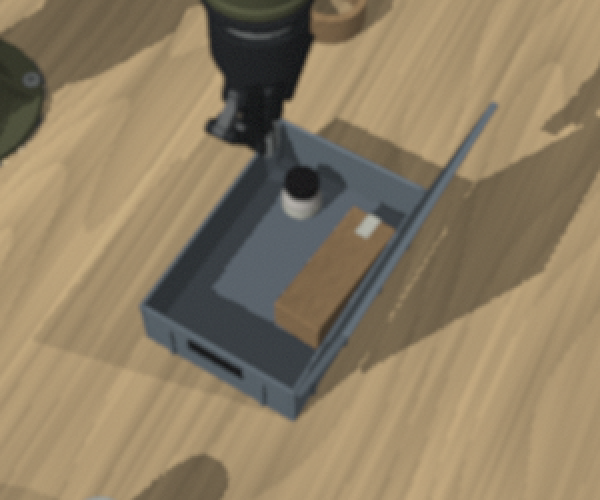

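The carton lies flat (top at 55 mm), 34 mm or more clear of the jar, which is standing at crop (300,190). Now the lid.

Run:
```python
from h import *
ctrl.movel(W(.215,0,.38),max_speed=.25)
ctrl.movel(W(.215,0,.262),max_speed=.2); st("behind")
r=.185
for th in np.r_[1.75:0.1:-.12, .1,.05,.02]:
    x=.1-r*np.cos(th)+.008*np.sin(th)+.011; z=.0805+r*np.sin(th)+.008*np.cos(th)
    ctrl.movel(W(x,0,z),max_speed=.1); st(round(th,2))
    F=np.linalg.norm(get_state()["contact_force"])
    if F>15: print("stop"); break
im,d=vision.grab_frame("scene"); cv2.imwrite("pics/d.png",im[130:380,180:480].repeat(2,0).repeat(2,1))
```

```text
behind 11.53 [ 0.727 -0.045  0.264] F [-0.1  0.6  0.6]
1.75 12.32 [ 0.664 -0.04   0.261] F [ 0.9  0.4 -0.3]
1.63 12.69 [ 0.642 -0.038  0.265] F [-0.   0.6 -0.1]
1.51 13.07 [ 0.62  -0.037  0.266] F [ 0.  -0.1  1.3]
1.39 13.44 [ 0.598 -0.035  0.264] F [-0.2  0.7 -0.7]
1.27 13.82 [ 0.576 -0.034  0.26 ] F [ 0.   0.4 -0.2]
1.15 14.19 [ 0.555 -0.032  0.253] F [ 0.6 -0.8  0.3]
1.03 14.57 [ 0.535 -0.031  0.243] F [ 0.1  0.5 -0.3]
0.91 14.94 [ 0.516 -0.029  0.232] F [0.5 0.3 0.2]
0.79 15.32 [ 0.499 -0.028  0.218] F [-0.1 -0.1  0.6]
0.67 15.69 [ 0.484 -0.027  0.202] F [-1.4 -0.  -0.5]
0.55 16.07 [ 0.47  -0.026  0.184] F [-1.1 -0.2  0.1]
0.43 16.44 [ 0.459 -0.025  0.165] F [0.5 0.  0.5]
0.31 16.82 [ 0.45  -0.025  0.145] F [ 1.3 -0.9 -0.1]
0.19 17.19 [ 0.443 -0.024  0.124] F [0.5 0.  0.2]
0.1 17.51 [ 0.44  -0.024  0.107] F [-0.9  0.6 -0.2]
0.05 17.76 [ 0.439 -0.024  0.098] F [-0.3  0.4 -0.3]
0.02 18.01 [ 0.439 -0.024  0.092] F [ 0.4  0.2 -0.1]
```

View pics/d.png

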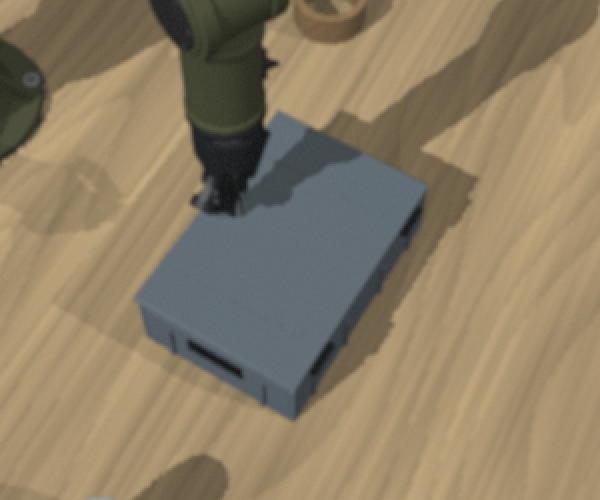

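The lid is nearly flat, with the fingertips at crop (225,210) on its free edge. I'll press gently until the force shows it seated, then retreat.

Run:
```python
from h import *
z=.092
while z>.080:
    z-=.001; ctrl.movel(W(-.08,0,z),max_speed=.02); ctrl.pause(.1)
    f=np.mean([get_state()["contact_force"][2]]); st(round(z,3))
    if f>8: break
ctrl.movel(W(-.08,0,.20),max_speed=.15)
ctrl.movel(W(-.12,.15,.42),max_speed=.3); ctrl.pause(.3)
im,d=vision.grab_frame("scene"); cv2.imwrite("pics/e.png",im)
P,_,_=pts("scene",d)
R=np.array([[np.cos(YAW),-np.sin(YAW)],[np.sin(YAW),np.cos(YAW)]])
B=(P[:,:2]-C)@R
m=(abs(B[:,0])<.09)&(abs(B[:,1]+.05)<.09)&(P[:,2]<.13)
k=np.polyfit(B[m,0],P[m,2],1); print("slope",k,m.sum())
for c in("can","tape_roll"):
    r=models.masks_of("scene",c)
    if r: print(c,np.median(pts("scene",d,r[0]["mask"])[0],0).round(3))
st()
```

```text
0.091 18.62 [ 0.432 -0.023  0.091] F [-0.1 -0.5  0.2]
0.09 18.98 [ 0.432 -0.023  0.09 ] F [-0.1 -0.7 -0. ]
0.089 19.32 [ 0.432 -0.023  0.089] F [1.3 0.4 0.3]
0.088 19.68 [ 0.432 -0.023  0.088] F [-2.3  0.5 10. ]
slope [-0.0003577   0.08808597] 5866
can [ 0.507 -0.407  0.097]
tape_roll [0.374 0.36  0.036]
 22.07 [0.403 0.129 0.42 ] F [-0.5  0.6  0.5]
```

View pics/e.png

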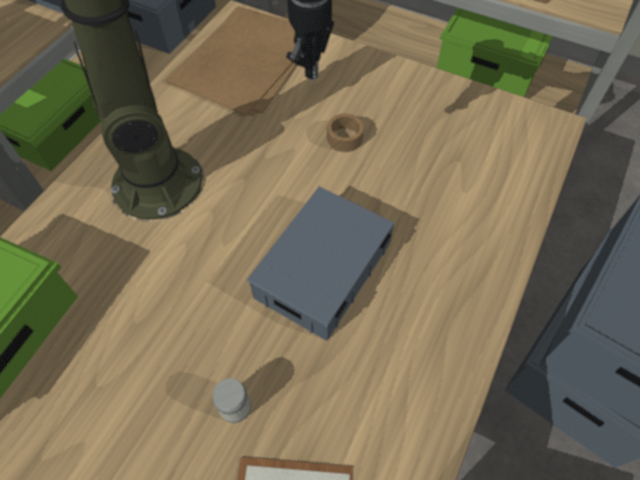

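The lid is flat at (320,260), with zero slope and its top at 88 mm. The can (230,400) and tape roll (345,132) haven't moved, and the arm is clear.

```bash
python3 -c "
from station import ticket
print(ticket.close_job())"
```

```text
the job is handed in; nothing more can be done
None
```

I pushed the carton over so it lies flat along the box beside the standing jar, then shut the lid fully; the can and tape roll have not moved, and the job was handed in at about 22 s.

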